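# Open the pottery crate's gate and hold it wide

## Task

Push the brass hinge pin of the pottery crate's gate fully home, then squeeze the red catch fully in, and only after that the yellow one. Then use its black post to swing the gate out past its detent until it stands wide open, about square to the crate, and finish while still holding it there, because its spring would pull it back. Leave the glaze jar, the water bowl and the pot in the crate where they are.

Things in the scene. Friction and masses are not known exactly. Their poses are not given: they have to be found in the camera images.
- crate: Plywood crate fixed to the table, 312 mm wide (y), 200 mm deep (x), 170 mm high, open-topped behind a 54 mm deep wooden ledge along its front. Origin: bottom middle of the front face; z up, x into the crate, away from the robot; y left along the front. The red and yellow catches stand on the ledge 27 mm behind the front, at y +60 and -60 mm, either way round.
- hinge (a point): Point on the gate's upright hinge axis, level with the ledge top (170 mm above the table), 12 mm in front of the crate's front face and 135 mm to +y of its middle. Axes as the crate's. A 12 mm high sill with a brass plunger (the detent) lies on the table below, up to 75 mm in front of the crate.
- gate (a joint): Gate angle, rad: 0 shut (gate runs from hinge to -y, 265 mm long, 16 thick, top level with ledge), grows as it swings out to -x; 1.57 square to the crate, 1.75 end stop. Blocked by each catch's steel hook until its tab is in. Detent from 0.37 to 0.63: about 5 N at the post. A closing spring of 0.25 N m/rad (2.6 N at the post at 1.4) pulls a freed gate back to about 0.62.
- gate_post (a point): Top centre of the black round upright post on the gate, 18 mm in diameter, 55 mm tall above the gate's top edge, 135 mm from the hinge axis; between the two catches when shut. Two 11 mm high steel nubs stand on the gate's top edge 97 and 217 mm from the hinge axis. Axes turn with the gate; y points along the gate to the hinge.
- pin_head (a point): Top centre of the brass hinge pin's round head, 22 mm in diameter, 8 mm thick, on the hinge axis. The pin is upright and tight in its holes; when it is home the head's underside rests on the hinge fork, level with the ledge top, so this point is then 8 mm above hinge.
- pin (a joint): How far the pin has been pushed down, m: 0 to 0.010 at the start (head standing 30 to 20 mm proud), 0.030 fully home against its stop. It takes 4 N plus drag (25 N per m/s) and stays where it is left.
- red_squeeze (a point): The red catch on the ledge: two upright red plastic tabs, each 22 mm wide (x), 6 mm thick, 45 mm high above the ledge, side by side along y. Outer faces 50 mm apart unsqueezed, 34 mm fully squeezed. The +y tab is fixed, the -y tab slides. Point: midway between the unsqueezed outer faces, 30 mm above the ledge; it stays put. Axes as the crate's.
- red_tab (a joint): How far the sliding red tab has been squeezed towards the fixed one (+y), m: 0 to 0.003 at the start, 0.016 fully in against its stop. It takes 5 N plus drag if moved fast, and stays where it is left (no spring). A flat steel hook arm, 13 to 18 mm above the ledge, runs 50 mm forwards (-x) from the sliding tab over the gate and moves with it.
- yellow_squeeze (a point): The yellow catch on the ledge: two upright yellow plastic tabs, each 22 mm wide (x), 6 mm thick, 45 mm high above the ledge, side by side along y. Outer faces 50 mm apart unsqueezed, 34 mm fully squeezed. The +y tab is fixed, the -y tab slides. Point: midway between the unsqueezed outer faces, 30 mm above the ledge; it stays put. Axes as the crate's.
- yellow_tab (a joint): How far the sliding yellow tab has been squeezed towards the fixed one (+y), m: 0 to 0.003 at the start, 0.016 fully in against its stop. It takes 5 N plus drag if moved fast, and stays where it is left (no spring). A flat steel hook arm, 13 to 18 mm above the ledge, runs 50 mm forwards (-x) from the sliding tab over the gate and moves with it.
- ware_pot: Brown clay pot, 96 mm in diameter, 100 mm high, standing inside the crate on its 12 mm floor; origin at its underside. Bystander.
- glaze_jar: Closed jar with a blue lid, 68 mm in diameter, 100 mm high, on the table to the left; origin at its underside. Bystander.
- water_bowl: Terracotta bowl, 110 mm in diameter, 50 mm high, on the table to the right; origin at its underside. Bystander.

How it is judged:
By the outcome, as a careful person would: the job done as asked, in the order asked, and still so for the second after the job is handed in, while the arm keeps its last pose, push and grip.
It also fails if it takes over 59 s, if anything falls off the work surface, if the arm or the gripper's body presses on something with over 40 N, if the wrist force passes 120 N, or if a joint passes its speed limit or range.

## Robot

A 6-joint arm with a two-finger parallel gripper is mounted at the origin on the work surface. World frame = base frame: x ahead of the robot, y to its left, z up, the work surface at z = 0. Lengths are in m, angles in rad, forces in N, time in s.
With the tool pointing down it reaches from about 0.3 to 0.775 m from the base axis. Payload 14.6 kg.
Tool frame: the origin (TCP) lies at the very end of the fingers, on their centre line; the grasp point (between the pads) lies 19 mm behind it (env.hold_point_z is the distance from the TCP to the grasp point, in m); z points along the fingers, y is the line along which they close (so a half turn about z gives the same grasp; the last joint's range is limited). The gripper opens to 85 mm and grips with 20 to 120 N. Pads are 22 mm wide; open, the fingers measure 114 mm over their backs; the gripper's body (76 mm by 85 mm) begins 54 mm behind the grasp point. The pads swing forward as they close: fully open they stand 13 mm farther back than shut.
Start: joints at [-1.218, 0.3, 1.521, -0, 1.321, -0.067], TCP at [0.224, -0.502, 0.231] pointing down, gripper open.
Joint ranges: [-3.03, 3.03], [-0.79, 2.21], [0.23, 2.52], [-1.04, 4.18], [0, 3.07], [-2.55, 2.55]. Speed limits (rad/s): [2.22, 2.22, 2.57, 3.14, 3.14, 3.14].

## Interface

Orientations are given as a 3x3 rotation matrix whose columns are the frame's x, y, z axes.
In Python, from bench import env gives the robot as it stands. The module is installed in compiled form; this text tells all that it offers.
- The arm moves only by the tool jog_arm, never from a script. Its argument "series" is a list of rows, each a list of 2 entries, a list of its own where there are three numbers: the shift along the tool's x, y, z in m, then the turn, a rotation vector about the tool's x, y, z in degrees. A call has 1 to 20 rows; each row shifts and turns the commanded pose from where the row before left it, along the tool's axes as they then stand; what a row does not reach is not made up. A row lasts 1/8 s, in which the tool goes at most 62.5 mm and 10.7 degrees, less where a joint would pass 70% of its speed; a pose out of reach is approached as far as the arm can. A call with a gripper value outside its range is refused whole. "claw" is the opening, from 0 (shut) to 1 (fully open), set as the call begins (left out, the last holds). The fingers move at their own pace and stop on an object; "newtons" is the grip in N (left out, the last holds). Time passes only in rows, so rows that do not move let the fingers close. It gives the time, the measured TCP pose, the force, the opening and the grip force at its end, in the units of the state.
- env.sense(): the state, without advancing time (a new reading comes with each control period).
- env.read_camera(name): name is "scene" or "side" or "wrist"; returns the picture (420x560x3 uint8, blue, green, red); there is no depth.
- env.camera_info(name): a dict with "camera_matrix" (3x3 intrinsics, pixels), "world_from_camera" (4x4, takes a point from camera to world coordinates). Camera axes: x right, y up, looking along -z (the intrinsics and any distortion apply to the point x, -y, -z); pixel columns grow to the right and rows downward; lengths in m; the calibration is good to about 2 mm. The wrist camera is an equidistant fisheye: a pixel r from the principal point sees the ray r / f radians off the axis. A picture is of the moment at which its call begins: read the wrist's pose just before it. camera_info takes no time and is no camera call; for the wrist camera it gives the pose at the moment of the call.
- env.job_done(): hands the job in; it is judged then, once.
The state is a dict: "time_s": time; "q": joint angles; "joint_vel": joint speeds; "tau": joint torques, N m; "eef_pos": TCP position; "orientation": TCP orientation; "wrist_force": force on the tool from outside, world axes, zero at the start; "wrist_torque": the same for the moment, N m; "opening": opening from 0.0 (shut) to 1.0 (fully open); "grip_force": force on a finger pad.
Only numpy, scipy, OpenCV 4.12 (cv2) and the standard library are available. Lean on these libraries where they do the work, as an engineer would, in place of code of your own. Each camera call takes 0.05 s, during which the arm holds its last target. There are 200 camera calls.

## Working session

There is one attempt and no reset: what is moved stays moved. The work goes in short steps, Python scripts to look and compute and a tool call to move; the robot and the scene stay as the last step left them, time stands still between calls to the robot, and variables do not carry over. Pictures are saved under pics/ and viewed, at most 10 in all, crops included, and the job is handed in when it is done.

Besides the shell and the picture viewer there is one more tool, called by a JSON object that holds its "op" and its "data". jog_arm: Moves the arm, as the interface text tells. Its arguments: {"type":"object","properties":{"series":{"type":"array"},"claw":{"type":"number"},"newtons":{"type":"number"}},"required":["series"]}

```bash
mkdir -p pics
python3 - <<'E'
from bench import env
import cv2,numpy as np
s=env.sense();print(s['time_s'],s['eef_pos'],s['orientation'],s['opening'])
for n in ("scene","side"):
    im=env.read_camera(n);cv2.imwrite(f"pics/{n}0.png",im)
    i=env.camera_info(n);print(n,i)
E
```

```text
0.0 [ 0.22408128 -0.50201767  0.23070709] [[ 9.13179353e-01  4.07557741e-01 -3.95028818e-04]
 [ 4.07557920e-01 -9.13178654e-01  1.13458010e-03]
 [ 1.01675019e-04 -1.19707225e-03 -9.99999278e-01]] 0.9964089565119775
scene {'camera_matrix': array([[432.29588304,   0.        , 273.7799838 ],
       [  0.        , 432.29588304, 213.96423439],
       [  0.        ,   0.        ,   1.        ]]), 'world_from_camera': array([[-0.09365966, -0.69829085,  0.70966031,  1.36853647],
       [ 0.9954363 , -0.05258626,  0.07963207,  0.09810497],
       [-0.01828796,  0.71387994,  0.70002927,  0.9236262 ],
       [ 0.        ,  0.        ,  0.        ,  1.        ]])}
side {'camera_matrix': array([[411.28101834,   0.        , 277.99028561],
       [  0.        , 411.28101834, 209.70300364],
       [  0.        ,   0.        ,   1.        ]]), 'world_from_camera': array([[-0.91109745,  0.30971572, -0.27198824,  0.26633518],
       [-0.4121764 , -0.69012043,  0.59484822,  0.79718559],
       [-0.0034708 ,  0.65407183,  0.75642448,  1.14685862],
       [ 0.        ,  0.        ,  0.        ,  1.        ]])}
```

View pics/scene0.png

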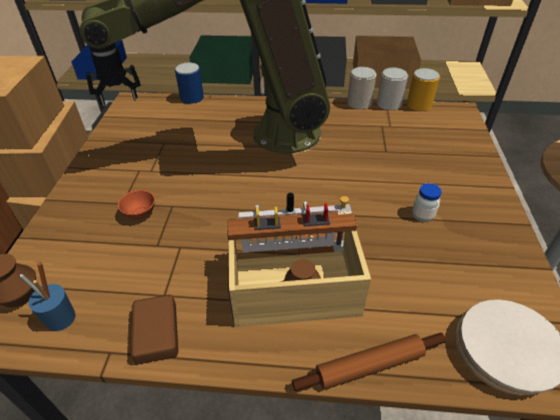

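View pics/side0.png

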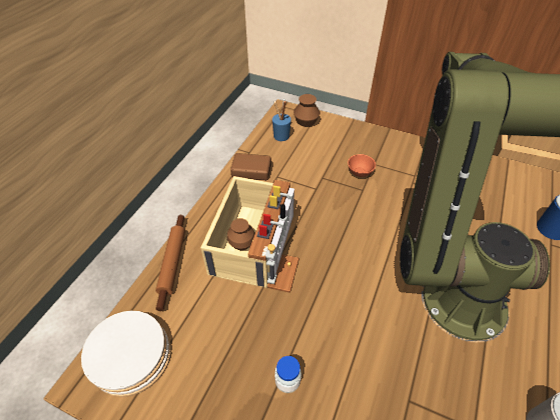

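The scene shows the crate with its ledge towards the robot. Yellow is at about (266,216), red at about (316,213), the black post at (291,200) and the brass pin at (344,202). I'll enlarge this area.

Run:
```python
import cv2,numpy as np
a=cv2.imread("pics/scene0.png")[185:265,222:372];b=cv2.imread("pics/side0.png")[175:300,200:305]
cv2.imwrite("pics/a.png",cv2.resize(a,None,fx=5.3,fy=5.3,interpolation=3))
cv2.imwrite("pics/b.png",cv2.resize(b,None,fx=4.8,fy=4.8,interpolation=3))
```

```text
(no output)
```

View pics/a.png

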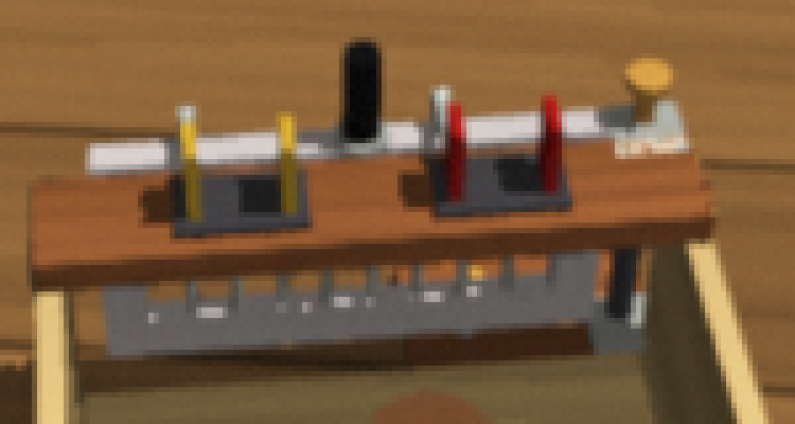

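View pics/b.png

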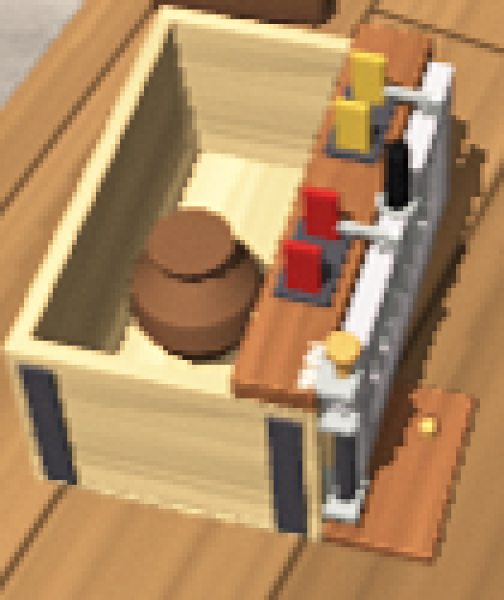

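```bash
cat > h.py <<'E'
from bench import env
import cv2,numpy as np
from scipy.optimize import least_squares
def proj(n,P):
    i=env.camera_info(n);T=np.linalg.inv(i['world_from_camera']);p=T[:3,:3]@P+T[:3,3]
    p=i['camera_matrix']@np.array([p[0],-p[1],-p[2]]);return p[:2]/p[2]
E
python3 - <<'E'
from h import *
H=.17
S=[((0-.012,0,H+.055),(362,47)),((.027,-.038,H+.045),(287,121)),((.027,.082,H+.045),(551,103)),((.054,-.156,H),(33,271)),((.054,.156,H),(710,213)),((0,-.156,H),(33,187)),((-.012,.135,None),(650,72))]
D=[((-.012,0,H+.055),(398,143)),((.027,-.038,H+.045),(351,101)),((.027,.082,H+.045),(304,243)),((.054,.156,H),(232,387)),((0,.156,H),(320,403)),((-.012,.135,None),(343,343))]
def res(v):
    c,s=np.cos(v[2]),np.sin(v[2]);r=[]
    for n,L,k,o in(("scene",S,5.3,(222,185)),("side",D,4.8,(200,175))):
        for (x,y,z),uv in L:
            z=v[3] if z is None else z
            P=np.array([v[0]+c*x-s*y,v[1]+s*x+c*y,z])
            r.append(proj(n,P)-(np.array(uv)/k-.5+.5/k+np.array(o)))
    return np.concatenate(r)
f=least_squares(res,[.5,.05,0,.195],loss='soft_l1');print(f.x,np.degrees(f.x[2]));print(res(f.x).reshape(-1,2).round(1))
v=f.x;c,s=np.cos(v[2]),np.sin(v[2])
for n,(x,y) in dict(pin=(-.012,.135),post=(-.012,0),red=(.027,.06),yel=(.027,-.06)).items(): print(n,v[0]+c*x-s*y,v[1]+s*x+c*y)
E
```

```text
[0.60327772 0.05326881 0.18933752 0.20003738] 10.84824091439015
[[-0.1  1.3]
 [ 0.   2.7]
 [ 0.4  2.1]
 [-0.  -0.2]
 [ 1.5  0.1]
 [-0.5 -0.3]
 [-0.3 -0.1]
 [ 0.3  1.1]
 [ 0.6  0.8]
 [ 0.4  0.8]
 [ 0.2 -1.5]
 [ 0.  -1.2]
 [ 0.9  0.1]]
pin 0.5660840534196879 0.18359774546342986
post 0.5914921735666712 0.05101031230856232
red 0.6185027119683071 0.1172781839754097
yel 0.6410877076545143 -0.0005773121622503208
```

{"op": "jog_arm", "data": {"series": [[[0, 0, -0.04], [0, 0, 6.6]], [[0, 0, -0.03], [0, 0, 6.6]], [[0.028, -0.037, 0], [0, 0, 0]], [[0.028, -0.037, 0], [0, 0, 0]], [[0.028, -0.037, 0], [0, 0, 0]], [[0.028, -0.037, 0], [0, 0, 0]], [[0.028, -0.037, 0], [0, 0, 0]], [[0.028, -0.037, 0], [0, 0, 0]], [[0.028, -0.037, 0], [0, 0, 0]], [[0.028, -0.037, 0], [0, 0, 0]], [[0.028, -0.037, 0], [0, 0, 0]], [[0.028, -0.037, 0], [0, 0, 0]], [[0.028, -0.037, 0], [0, 0, 0]], [[0.028, -0.037, 0], [0, 0, 0]], [[0.028, -0.037, 0], [0, 0, 0]], [[0.028, -0.037, 0], [0, 0, 0]], [[0.028, -0.037, 0], [0, 0, 0]], [[0.028, -0.037, 0], [0, 0, 0]]], "claw": 0, "newtons": 30}}

```text
time_s: 2.35
eef_pos: [0.5531, 0.165, 0.301]
orientation: [[0.982, 0.188, -0.0], [0.188, -0.982, -0.0], [-0.001, 0.0, -1.0]]
wrist_force: [0.1, -1.7, -0.3]
opening: 0.003
grip_force: 0.0
```

Run:
```python
from h import *
i=env.camera_info("wrist");s=env.sense()
im=env.read_camera("wrist");cv2.imwrite("pics/w1.png",im);print(i,s['time_s'],s['eef_pos'],s['orientation'][:,0])
np.save("w1.npy",i['world_from_camera'])
```

```text
{'camera_matrix': array([[325.1922621 ,   0.        , 280.30419312],
       [  0.        , 325.1922621 , 209.92970329],
       [  0.        ,   0.        ,   1.        ]]), 'world_from_camera': array([[ 1.88693036e-01,  9.38344341e-01,  2.89663314e-01,
         6.27208546e-01],
       [-9.82035963e-01,  1.80463798e-01,  5.51197295e-02,
         1.80388623e-01],
       [-5.52455558e-04, -2.94860501e-01,  9.55540151e-01,
         4.43466448e-01],
       [ 0.00000000e+00,  0.00000000e+00,  0.00000000e+00,
         1.00000000e+00]])} 2.35 [0.5530919  0.16501665 0.30098863] [ 9.82092477e-01  1.88398815e-01 -5.03265668e-04]
```

View pics/w1.png

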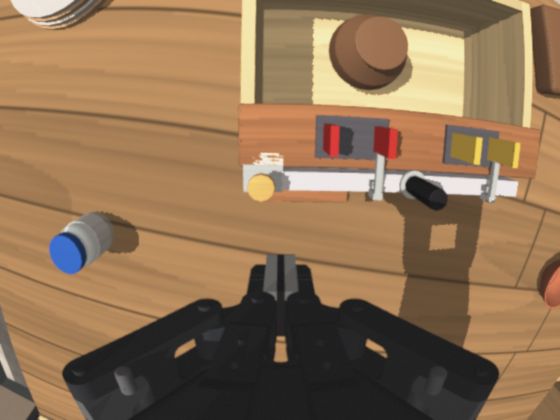

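The wrist view shows the pin head at (261,187), red tabs at (332,138) and (386,142), yellow tabs at (470,147) and (505,153), and the post top at (436,195). I'll enlarge it to read those more closely.

Run:
```python
import cv2
a=cv2.imread("pics/w1.png")[95:215,232:545]
cv2.imwrite("pics/w1c.png",cv2.resize(a,None,fx=2.5,fy=2.5,interpolation=3))
```

```text
(no output)
```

View pics/w1c.png

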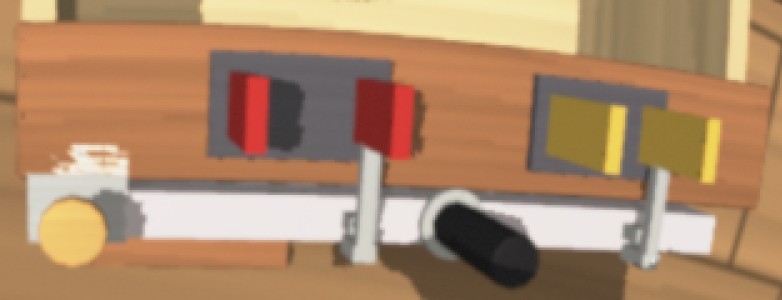

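```bash
cat >> h.py <<'E'
def projw(T,P):
    i=env.camera_info("wrist");K=i['camera_matrix'];T=np.linalg.inv(T)
    p=T[:3,:3]@P+T[:3,3];p=np.array([p[0],-p[1],-p[2]])
    r=np.hypot(p[0],p[1]);return K[:2,2]+K[0,0]*np.arctan2(r,p[2])*p[:2]/r
E
python3 - <<'E'
from h import *
T=np.load("w1.npy");H=.17
W=[((-.012,0,H+.055),(517,262)),((.027,-.038,H+.045),(616,140)),((.027,.082,H+.045),(257,114)),((.054,.156,H),(18,23)),((0,.156,H),(18,178)),((.054,-.156,H),(770,87)),((0,-.156,H),(762,205)),((-.012,.135,None),(73,232)),((.027,None,H+.045),(401,121)),((.027,'y',H+.045),(711,151))]
def res(v):
    c,s=np.cos(v[2]),np.sin(v[2]);r=[]
    for (x,y,z),uv in W:
        z=v[3] if z is None else z
        y=v[4] if y is None else v[5] if y=='y' else y
        P=np.array([v[0]+c*x-s*y,v[1]+s*x+c*y,z])
        r.append(projw(T,P)-(np.array(uv)/2.5-.3+np.array((232,95))))
    return np.concatenate(r)
f=least_squares(res,[.6,.05,.19,.195,.038,-.08],loss='soft_l1');print(f.x,np.degrees(f.x[2]));print(res(f.x).reshape(-1,2).round(1))
v=f.x;c,s=np.cos(v[2]),np.sin(v[2])
for n,(x,y) in dict(pin=(-.012,.135),post=(-.012,0),red=(.027,.06),yel=(.027,-.06)).items(): print(n,v[0]+c*x-s*y,v[1]+s*x+c*y)
E
```

```text
[ 0.60358414  0.05359726  0.17927296  0.19750096  0.03905125 -0.08100843] 10.271583855595113
[[ 0.5 -0. ]
 [ 0.2 -0.4]
 [ 0.3  0.3]
 [-1.  -0.8]
 [-0.5  0.5]
 [ 1.6 -0.3]
 [-1.1  1.8]
 [ 0.2  0. ]
 [-0.   0.2]
 [ 0.1 -0.5]]
pin 0.5677040393757631 0.18429392593900973
post 0.5917764604481951 0.051457490637126006
red 0.6194525768365472 0.11745016130333244
yel 0.6408502844564868 -0.0006266700761197244
```

{"op": "jog_arm", "data": {"series": [[[0.0172, -0.016, 0.02], [0, 0, 0.5]], [[0, 0, 0.04], [0, 0, 0]], [[0, 0, 0.035], [0, 0, 0]], [[0, 0, 0.006], [0, 0, 0]], [[0, 0, 0.006], [0, 0, 0]], [[0, 0, 0.006], [0, 0, 0]], [[0, 0, 0.004], [0, 0, 0]], [[0, 0, 0.004], [0, 0, 0]], [[0, 0, 0.002], [0, 0, 0]], [[0, 0, 0], [0, 0, 0]]]}}

```text
time_s: 3.65
eef_pos: [0.5666, 0.1825, 0.1781]
orientation: [[0.984, 0.18, 0.0], [0.18, -0.984, 0.0], [0.0, -0.0, -1.0]]
wrist_force: [1.1, 0.5, 0.8]
opening: 0.004
grip_force: 0.7
```

{"op": "jog_arm", "data": {"series": [[[0, 0, 0.002], [0, 0, 0]], [[0, 0, 0.002], [0, 0, 0]], [[0, 0, 0.001], [0, 0, 0]], [[0, 0, 0], [0, 0, 0]]]}}

```text
time_s: 4.15
eef_pos: [0.5669, 0.1826, 0.1777]
orientation: [[0.984, 0.18, 0.003], [0.18, -0.984, 0.001], [0.004, -0.0, -1.0]]
wrist_force: [-17.5, -5.6, 39.5]
opening: 0.003
grip_force: 19.6
```

Pin is home at TCP z 0.178 with a hard stop. Next is the red catch.

{"op": "jog_arm", "data": {"series": [[[0, 0, -0.03], [0, 0, 0]], [[0, 0, -0.05], [0, 0, 0]], [[0.02, 0.0325, -0.005], [0, 0, 0]], [[0.0196, 0.032, 0], [0, 0, 0]], [[0, 0, 0], [0, 0, 0]], [[0, 0, 0], [0, 0, 0]], [[0, 0, 0], [0, 0, 0]]], "claw": 1}}

```text
time_s: 5.03
eef_pos: [0.6167, 0.1269, 0.2583]
orientation: [[0.984, 0.181, -0.0], [0.181, -0.984, 0.0], [-0.0, -0.0, -1.0]]
wrist_force: [-0.4, 0.5, 0.3]
opening: 1.001
grip_force: 0.0
```

Run:
```python
from h import *
i=env.camera_info("wrist");s=env.sense()
im=env.read_camera("wrist");cv2.imwrite("pics/w2.png",im);print(s['time_s'],s['eef_pos'],s['orientation'],s['opening'])
np.save("w2.npy",i['world_from_camera'])
```

```text
5.025 [0.61665905 0.12687872 0.25828678] [[ 9.83550041e-01  1.80635723e-01 -2.27597609e-04]
 [ 1.80635739e-01 -9.83550063e-01  5.40010113e-05]
 [-2.14099131e-04 -9.42249593e-05 -9.99999973e-01]] 1.0011901898323017
```

View pics/w2.png

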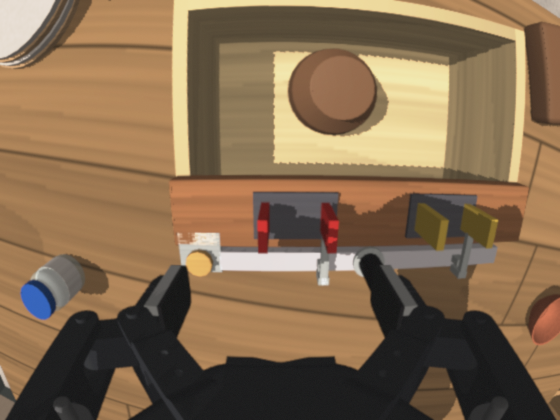

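The view shows the pin seated at (200,263) and both red tabs, at (263,228) and (330,228), between the open fingers. Descending and squeezing.

{"op": "jog_arm", "data": {"series": [[[0.0008, 0, 0.03], [0, 0, 0]], [[0, 0, 0.03], [0, 0, 0]], [[0, 0, 0.017], [0, 0, 0]], [[0, 0, 0], [0, 0, 0]]]}}

```text
time_s: 5.58
eef_pos: [0.6175, 0.1265, 0.1806]
orientation: [[0.984, 0.18, -0.002], [0.18, -0.984, -0.0], [-0.002, -0.0, -1.0]]
wrist_force: [1.0, 0.1, 0.7]
opening: 1.001
grip_force: 0.0
```

{"op": "jog_arm", "data": {"series": [[[0, 0, 0], [0, 0, 0]], [[0, 0, 0], [0, 0, 0]], [[0, 0, 0], [0, 0, 0]], [[0, 0, 0], [0, 0, 0]], [[0, 0, 0], [0, 0, 0]], [[0, 0, 0], [0, 0, 0]], [[0, 0, 0], [0, 0, 0]], [[0, 0, 0], [0, 0, 0]]], "claw": 0, "newtons": 30}}

```text
time_s: 6.58
eef_pos: [0.6189, 0.1249, 0.1834]
orientation: [[0.984, 0.179, 0.004], [0.179, -0.984, -0.002], [0.003, 0.003, -1.0]]
wrist_force: [0.9, -8.1, 5.8]
opening: 0.386
grip_force: 36.4
```

{"op": "jog_arm", "data": {"series": [[[0, 0, 0], [0, 0, 0]], [[0, 0, 0], [0, 0, 0]], [[0, 0, 0], [0, 0, 0]], [[0, 0, 0], [0, 0, 0]], [[0, 0, -0.03], [0, 0, 0]], [[0, 0, -0.045], [0, 0, 0]], [[0, 0.04, 0], [0, 0, 0]], [[0, 0.04, 0], [0, 0, 0]], [[0, 0.04, 0], [0, 0, 0]], [[0, 0, 0], [0, 0, 0]], [[0, 0, 0], [0, 0, 0]]], "claw": 1}}

```text
time_s: 7.95
eef_pos: [0.6394, 0.0088, 0.2562]
orientation: [[0.984, 0.18, -0.0], [0.18, -0.984, 0.0], [-0.0, -0.0, -1.0]]
wrist_force: [0.5, -0.0, -0.6]
opening: 0.998
grip_force: 0.0
```

Run:
```python
from h import *
i=env.camera_info("wrist");s=env.sense()
im=env.read_camera("wrist");cv2.imwrite("pics/w3.png",im);print(s['time_s'],s['eef_pos'],s['orientation'],s['opening'])
```

```text
7.95 [0.63939024 0.00875772 0.256202  ] [[ 9.83709952e-01  1.79762914e-01 -1.61459075e-04]
 [ 1.79762947e-01 -9.83709933e-01  2.23108167e-04]
 [-1.18722322e-04 -2.48498083e-04 -9.99999962e-01]] 0.9981542737415169
```

View pics/w3.png

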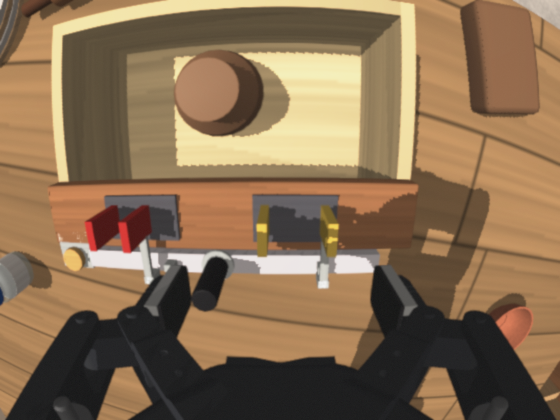

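The red tabs are now close together at (102,228) and (135,228). Yellow lines up as red did, at (263,230) and (330,230). Descending.

{"op": "jog_arm", "data": {"series": [[[0, 0, 0.03], [0, 0, 0]], [[0, 0, 0.03], [0, 0, 0]], [[0, 0, 0.013], [0, 0, 0]], [[0, 0, 0], [0, 0, 0]]]}}

```text
time_s: 8.5
eef_pos: [0.6394, 0.0088, 0.1831]
orientation: [[0.984, 0.18, -0.001], [0.18, -0.984, 0.0], [-0.001, -0.0, -1.0]]
wrist_force: [0.7, -0.0, 1.4]
opening: 0.997
grip_force: 0.0
```

{"op": "jog_arm", "data": {"series": [[[0, 0, 0], [0, 0, 0]], [[0, 0, 0], [0, 0, 0]], [[0, 0, 0], [0, 0, 0]], [[0, 0, 0], [0, 0, 0]], [[0, 0, 0], [0, 0, 0]], [[0, 0, 0], [0, 0, 0]], [[0, 0, 0], [0, 0, 0]], [[0, 0, 0], [0, 0, 0]]], "claw": 0}}

```text
time_s: 9.5
eef_pos: [0.6404, 0.0069, 0.1854]
orientation: [[0.984, 0.179, 0.004], [0.179, -0.984, -0.002], [0.003, 0.003, -1.0]]
wrist_force: [1.3, -8.5, 6.3]
opening: 0.385
grip_force: 34.5
```

Both catches are in, with the same opening reading. Next I release, lift, turn the tool 90° so the pads take the post front and back, and line up over it.

{"op": "jog_arm", "data": {"series": [[[0, 0, 0], [0, 0, 0]], [[0, 0, 0], [0, 0, 0]], [[0, 0, 0], [0, 0, 0]], [[0, 0, 0], [0, 0, 0]], [[0, 0, -0.03], [0, 0, 0]], [[0, 0, -0.045], [0, 0, 0]], [[-0.0195, -0.025, -0.01], [0, 0, 0]], [[-0.0198, -0.0254, 0], [0, 0, 0]], [[0, 0, 0], [0, 0, -10]], [[0, 0, 0], [0, 0, -10]], [[0, 0, 0], [0, 0, -10]], [[0, 0, 0], [0, 0, -10]], [[0, 0, 0], [0, 0, -10]], [[0, 0, 0], [0, 0, -10]], [[0, 0, 0], [0, 0, -10]], [[0, 0, 0], [0, 0, -10]], [[0, 0, 0], [0, 0, -10]], [[0, 0, 0], [0, 0, 0]]], "claw": 1}}

```text
time_s: 11.75
eef_pos: [0.5917, 0.0508, 0.2683]
orientation: [[-0.179, 0.984, 0.0], [0.984, 0.179, 0.0], [0.0, 0.0, -1.0]]
wrist_force: [-0.4, 0.3, 0.7]
opening: 0.996
grip_force: 0.0
```

Run:
```python
from h import *
s=env.sense()
im=env.read_camera("wrist");cv2.imwrite("pics/w4.png",im);print(s['time_s'],s['eef_pos'],s['orientation'],s['opening'],s['q'])
```

```text
11.75 [0.59173138 0.05079495 0.26830369] [[-1.78679587e-01  9.83907315e-01  3.57434151e-07]
 [ 9.83907315e-01  1.78679587e-01  2.89229978e-05]
 [ 2.83936830e-05  5.51963138e-06 -1.00000000e+00]] 0.9961829363297048 [ 2.39545502e-02  3.74909132e-01  1.33562745e+00  2.91906876e-05
  1.43105502e+00 -1.55693794e-01]
```

View pics/w4.png

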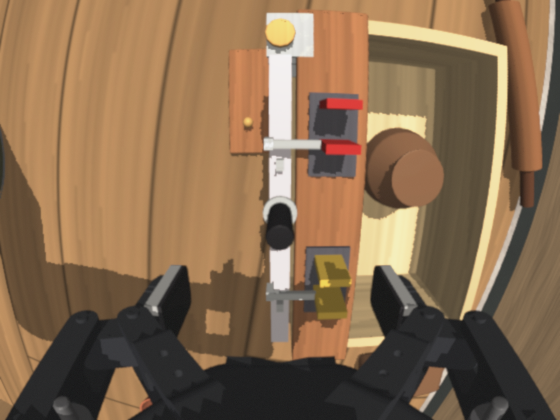

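The post at (280,232) is centred between the fingers, and the red hook at (280,145) clears its nub at (280,165). Descending and gripping.

{"op": "jog_arm", "data": {"series": [[[0, 0, 0.03], [0, 0, 0]], [[0, 0, 0.03], [0, 0, 0]], [[0, 0, 0.012], [0, 0, 0]], [[0, 0, 0], [0, 0, 0]]]}}

```text
time_s: 12.3
eef_pos: [0.5917, 0.0508, 0.1962]
orientation: [[-0.178, 0.984, -0.001], [0.984, 0.178, 0.0], [0.0, -0.001, -1.0]]
wrist_force: [0.5, -1.0, -0.5]
opening: 0.996
grip_force: 0.0
```

{"op": "jog_arm", "data": {"series": [[[0, 0, 0], [0, 0, 0]], [[0, 0, 0], [0, 0, 0]], [[0, 0, 0], [0, 0, 0]], [[0, 0, 0], [0, 0, 0]], [[0, 0, 0], [0, 0, 0]], [[0, 0, 0], [0, 0, 0]], [[0, 0, 0], [0, 0, 0]], [[0, 0, 0], [0, 0, 0]]], "claw": 0, "newtons": 40}}

```text
time_s: 13.3
eef_pos: [0.5913, 0.0507, 0.1967]
orientation: [[-0.18, 0.984, -0.001], [0.984, 0.18, -0.0], [-0.0, -0.001, -1.0]]
wrist_force: [-7.4, -1.2, 5.8]
opening: 0.196
grip_force: 39.0
```

Gripped: the opening reads about 17 mm on the 18 mm post. I'll start the arc with a first part of about 27°, past the catches.

{"op": "jog_arm", "data": {"series": [[[0.0002, -0.0071, 0], [0, 0, 3]], [[0.0002, -0.0071, 0], [0, 0, 3]], [[0.0002, -0.0071, 0], [0, 0, 3]], [[0.0002, -0.0071, 0], [0, 0, 3]], [[0, 0, 0], [0, 0, 0]]]}}

```text
time_s: 13.92
eef_pos: [0.5634, 0.0486, 0.1967]
orientation: [[0.028, 1.0, 0.001], [1.0, -0.028, -0.0], [-0.0, 0.001, -1.0]]
wrist_force: [0.0, -0.4, 2.5]
opening: 0.199
grip_force: 39.4
```

{"op": "jog_arm", "data": {"series": [[[0.0004, -0.0106, 0], [0, 0, 4.5]], [[0.0004, -0.0106, 0], [0, 0, 4.5]], [[0.0004, -0.0106, 0], [0, 0, 4.5]], [[0.0004, -0.0106, 0], [0, 0, 4.5]], [[0.0004, -0.0106, 0], [0, 0, 4.5]], [[0.0004, -0.0106, 0], [0, 0, 4.5]], [[0.0004, -0.0106, 0], [0, 0, 4.5]], [[0.0004, -0.0106, 0], [0, 0, 4.5]], [[0, 0, 0], [0, 0, 0]]]}}

```text
time_s: 15.05
eef_pos: [0.4849, 0.0767, 0.1967]
orientation: [[0.609, 0.793, 0.001], [0.793, -0.609, -0.0], [0.0, 0.001, -1.0]]
wrist_force: [-1.2, -2.7, 4.9]
opening: 0.198
grip_force: 41.1
```

{"op": "jog_arm", "data": {"series": [[[0.0004, -0.0106, 0], [0, 0, 4.5]], [[0.0004, -0.0106, 0], [0, 0, 4.5]], [[0.0004, -0.0106, 0], [0, 0, 4.5]], [[0.0004, -0.0106, 0], [0, 0, 4.5]], [[0.0004, -0.0106, 0], [0, 0, 4.5]], [[0.0004, -0.0106, 0], [0, 0, 4.5]], [[0.0004, -0.0106, 0], [0, 0, 4.5]], [[0.0004, -0.0106, 0], [0, 0, 4.5]], [[0.0004, -0.0106, 0], [0, 0, 4.5]], [[0, -0.0035, 0], [0, 0, 1.5]], [[0, 0, 0], [0, 0, 0]], [[0, 0, 0], [0, 0, 0]]]}}

```text
time_s: 16.55
eef_pos: [0.4348, 0.159, 0.1967]
orientation: [[0.983, 0.183, 0.0], [0.183, -0.983, -0.0], [0.0, 0.0, -1.0]]
wrist_force: [-3.5, -3.2, 5.1]
opening: 0.195
grip_force: 41.3
```

Run:
```python
from h import *
s=env.sense();d=np.array([.567,.1838])-s['eef_pos'][:2]
print(s['time_s'],s['eef_pos'],s['wrist_force'],s['opening'],np.hypot(*d),np.degrees(np.arctan2(d[0],d[1]))+10.4)
a=env.read_camera("scene")[90:370,200:480];b=env.read_camera("side")[100:380,180:460]
cv2.imwrite("pics/f.png",cv2.resize(np.hstack([a,b]),None,fx=1.42,fy=1.42,interpolation=3))
```

```text
16.55 [0.43479849 0.15899462 0.19669152] [-3.46778327 -3.20402011  5.07437318] 0.19485152850610118 0.13450853632281257 89.77297619274248
```

View pics/f.png

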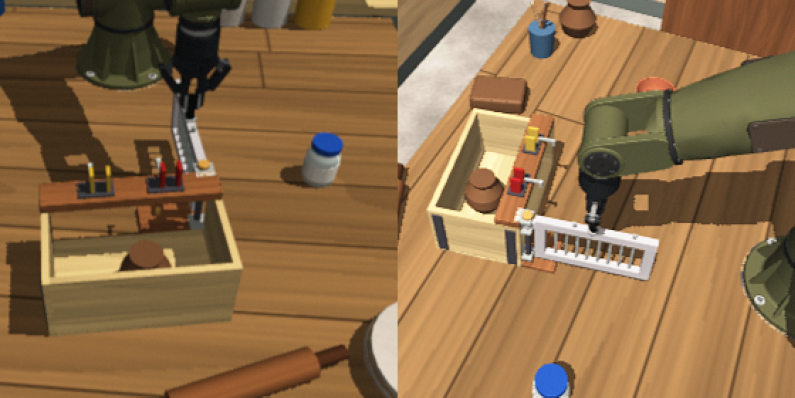

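The gate stands square to the crate with the post held at about (595,225). The pin is home, both catches are squeezed, and the jar, bowl and pot are untouched.

```bash
python3 -c "
from bench import env
print(env.job_done())"
```

```text
the job is handed in; nothing more can be done
None
```

I pushed the pin fully home, squeezed the red catch and then the yellow, swung the gate to about 90°, and handed the job in at about 17 s with the gripper still holding the post; the jar, bowl and pot were not touched, and no verdict came back.

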